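# Make up two field water-test kits from the reagent stock

### The job

Make up the two field test kits from the stock that stands just behind the two cases: the yellow case gets the wide red-capped jar, the amber bottle with the black cap and the small blue-capped vial; the blue case gets the jar with the dark-blue cap and the small white-capped vial. Stand each one upright on the floor of the foam pocket cut to its size, and leave the two white-capped jars (one pale, one pink) standing where they are.

Things in the scene. Friction and masses are not known exactly. Their poses are not given: they have to be found in the camera images.
- red_jar_c (a point): Wide, low white plastic jar with a red screw cap, 52 mm in diameter below the shoulder (up to 40 mm above its foot), 60 mm high, about 50 g. It stands upright; this point is its centre, half-way up, z up.
- amber_bottle_c (a point): Brown (amber) bottle with a black screw cap, 33 mm in diameter, 65 mm high, cap from about 51 mm up, about 50 g. It stands upright; this point is its centre, half-way up, z up.
- blue_vial_c (a point): Small clear vial with a light-blue cap, cream filling, 25 mm in diameter, 55 mm high, cap from about 40 mm up and a little narrower, about 50 g. It stands upright; this point is its centre, half-way up, z up.
- navy_jar_c (a point): White jar with a dark-blue ribbed cap, 36 mm in diameter, 68 mm high, cap from about 52 mm up and just as wide, about 50 g. It stands upright; this point is its centre, half-way up, z up.
- white_vial_c (a point): Small clear vial with a white cap, cream filling, 25 mm in diameter, 55 mm high, cap from about 40 mm up and a little narrower, about 50 g. It stands upright; this point is its centre, half-way up, z up.
- white_jar_c (a point): Stock that stays: pale jar with a white ribbed cap, 36 mm in diameter, 68 mm high; loose, not to be moved. It stands upright; this point is its centre, half-way up, z up.
- pink_jar_c (a point): Stock that stays: pink jar with a white ribbed cap, 36 mm in diameter, 68 mm high; loose, not to be moved. It stands upright; this point is its centre, half-way up, z up.
- yellow_case: Yellow plastic case half, lidless, fixed, 92 x 206 mm (x, y), rim 40 mm high; origin: centre of underside, z up; latches and handle on -x. Its black foam, flush with the rim, has round pockets 16 mm deep, pale floors 24 mm above the bench, at x = 0: 68 mm wide at y = +56 mm (red-capped jar), 50 mm at y = -13 mm (amber bottle), 42 mm at y = -69 mm (blue-capped vial). Each leaves 8 mm round its thing; keep fingertips above the foam.
- blue_case: Blue plastic case half, lidless, fixed, 92 x 164 mm (x, y), rim 40 mm high; origin: centre of underside, z up; latches and handle on -x. Its black foam, flush with the rim, has round pockets 16 mm deep, pale floors 24 mm above the bench, at x = 0: 52 mm wide at y = +36 mm (jar with dark-blue cap), 42 mm at y = -40 mm (white-capped vial). Each leaves 8 mm round its thing; keep fingertips above the foam.
Mind the look-alikes: they are no part of the job. Leave any purple or turquoise look-alike of the part that bears navy_jar_c alone. What is shaped like the part that bears pink_jar_c but turquoise is not meant.

How it is judged:
By the outcome, as a careful person would: the job done as asked, in the order asked, and still so for the second after the job is handed in, with the robot touching nothing.
It also fails if it takes over 125 s, if anything falls off the work surface, if the arm or the gripper's body presses on something with over 40 N, if the wrist force passes 120 N, or if a joint passes its speed limit or range.

### The arm

A 6-joint arm with a two-finger parallel gripper is mounted at the origin on a cart in front of the work surface, level with it; the furniture and walls round the work are solid. World frame = base frame: x ahead of the robot, y to its left, z up, the work surface at z = 0. Lengths are in m, angles in rad, forces in N, time in s.
With the tool pointing down it reaches from about 0.4 to 0.825 m from the base axis. Payload 7 kg.
Tool frame: the origin (TCP) lies on the centre line of the jaws, within the pads' length; the fingertips stand tip_reach ahead of it and the grasp point (between the pads) is the TCP (tip_reach is the distance from the TCP to the fingertips, in m); z points along the fingers, y is the line along which they close (so a half turn about z gives the same grasp; the last joint's range is limited). The gripper opens to 88 mm and grips with 3 to 60 N. Pads are 19 mm wide; open, the fingers measure 130 mm over their backs; the gripper's body (78 mm by 193 mm) begins 47 mm behind the grasp point.
Start: joints at [1.524, 0.359, 0.012, 0, -1.224, -0.288], TCP at [0.222, 0.637, 0.246] pointing down, gripper open.
Joint ranges: [-3.07, 3.07], [-1.43, 2.12], [-1.02, 1.25], [-3.03, 1.67], [-3.05, -0], [-3.03, 3.03]. Speed limits (rad/s): [2.39, 2.39, 3.01, 3.14, 3.14, 3.14].

### API

Orientations are given as [roll, pitch, yaw] about the fixed x, y, z axes, in that order (R = Rz(yaw) Ry(pitch) Rx(roll)).
In Python, from station import get_state, grab_frame, calibration, job_done, find_in, mark_of, tip_reach gives the robot as it stands.
- The arm moves only by the shell command python3 -m handwheel 'ROWS' [OPENING] [FORCE]. ROWS is JSON, a list of rows, each an object with "delta_pos": the shift along the world's x, y, z in units of 30 mm (1.0 is 30 mm), a list of three; "dr": the turn, a rotation vector about the world's x, y, z in degrees, a list of three. In form: [{"delta_pos": [tx, ty, tz], "dr": [rx, ry, rz]}, ...]. A call has 1 to 10 rows; each row shifts and turns the commanded pose from where the row before left it; what a row does not reach is not made up. A row lasts 1/10 s, in which the tool goes at most 50 mm and 8.59 degrees, less where a joint would pass 70% of its speed; a pose out of reach is approached as far as the arm can. A call is refused whole if a number of a shift passes 1 or a number of a turn 8.59, either way. A call with a gripper value outside its range is refused whole. OPENING is the closure, from -1 (fully open) to 1 (shut), set as the call begins (- or left out, the last holds). The fingers move at their own pace and stop on an object; FORCE is the grip in N (left out, the last holds). Time passes only in rows, so rows that do not move let the fingers close. It gives the time, the measured TCP pose, the force, the opening and the grip force at its end, in the units of the state.
- get_state(): the state, without advancing time (a new reading comes with each control period).
- grab_frame(name): name is "scene" or "top"; returns the picture (384x512x3 uint8, red, green, blue); there is no depth.
- calibration(name): a dict with "fx", "fy", "cx", "cy" (pixels), "extrinsics" (4x4, takes a point from world to camera coordinates). Camera axes: x right, y down, z forward; pixel columns grow to the right and rows downward; lengths in m; the calibration is good to about 2 mm. A picture is of the moment at which its call begins. calibration takes no time and is no camera call.
- job_done(): hands the job in; it is judged then, once.
Trained networks look in the newest picture that a camera, given by its name, has taken for a name from the list of things; names that differ only in an ending like _2 or _b are one class to them, and where a whole thing is asked for, a point or a joint stands for the part that bears it (a point fixed in the world has none). Each returns a list of dicts, best first, with "conf" (0 to 1); they miss things now and then, are a little off and sometimes report something else, mostly with a low value. They report only what shows in the picture. A call takes as long as a camera call. They do not tell look-alikes from the thing itself.
- find_in(camera, query): "location" ([column, row] in pixels, amid what is visible of it).
- mark_of(camera, query): "location" ([column, row] in pixels: a listed point, or the origin of a listed thing).
The state is a dict: "t": time; "q": joint angles; "qd": joint speeds; "joint_efforts": joint torques, N m; "eef_pos": TCP position; "ee_rot": TCP orientation; "force": force on the tool from outside, world axes, zero at the start; "moment": the same for the moment, N m; "width": finger opening in m; "gripper_force": force on a finger pad.
Only numpy, scipy, OpenCV 4.12 (cv2) and the standard library are available. Lean on these libraries where they do the work, as an engineer would, in place of code of your own. Each camera call takes 0.05 s, during which the arm holds its last target. There are 200 camera calls.

## Working session

There is one attempt and no reset: what is moved stays moved. The work goes in short steps, Python scripts to look and compute and a shell command to move; the robot and the scene stay as the last step left them, time stands still between calls to the robot, and variables do not carry over. Pictures are saved under pics/ and viewed, at most 14 in all, crops included, and the job is handed in when it is done.

```bash
mkdir -p pics; cat > h.py <<'E'
import numpy as np, cv2
from station import *
def px2w(cam,p,z):
    c=calibration(cam);E=np.array(c["extrinsics"]);R,t=E[:3,:3],E[:3,3]
    d=R.T@np.array([(p[0]-c["cx"])/c["fx"],(p[1]-c["cy"])/c["fy"],1]);o=-R.T@t
    return o+d*(z-o[2])/d[2]
def w2px(cam,P):
    c=calibration(cam);E=np.array(c["extrinsics"]);q=E[:3,:3]@np.array(P)+E[:3,3]
    return [c["fx"]*q[0]/q[2]+c["cx"],c["fy"]*q[1]/q[2]+c["cy"]]
Z=dict(red_jar_c=.03,amber_bottle_c=.0325,blue_vial_c=.0275,navy_jar_c=.034,white_vial_c=.0275,white_jar_c=.034,pink_jar_c=.034,yellow_case=0,blue_case=0)
E
python3 - <<'E'
from h import *
s=get_state();print(s["t"],s["eef_pos"],s["ee_rot"],s["width"],tip_reach)
for cam in("top","scene"):
    im=grab_frame(cam);cv2.imwrite(f"pics/{cam}0.png",cv2.resize(im[:,:,::-1],(800,600),interpolation=cv2.INTER_CUBIC))
    for n,z in Z.items():
        print(cam,n,[(np.round(r["location"]).tolist(),round(r["conf"],2),np.round(px2w(cam,r["location"],z)[:2],3).tolist()) for r in mark_of(cam,n)[:4]])
E
```

```text
0.0 [0.22165134 0.6370635  0.24460684] [ 3.13989777e+00 -1.42754517e-04 -3.34896730e-01] 0.08759090460035608 0.019
top red_jar_c [([192.0, 143.0], 0.59, [0.693, 0.159])]
top amber_bottle_c [([251.0, 150.0], 0.56, [0.684, 0.001])]
top blue_vial_c [([216.0, 173.0], 0.58, [0.616, 0.087])]
top navy_jar_c [([331.0, 184.0], 0.73, [0.61, -0.214]), ([358.0, 206.0], 0.73, [0.557, -0.283]), ([304.0, 190.0], 0.52, [0.587, -0.145])]
top white_vial_c [([168.0, 171.0], 0.51, [0.612, 0.213])]
top white_jar_c [([310.0, 151.0], 0.74, [0.695, -0.156])]
top pink_jar_c [([273.0, 177.0], 0.74, [0.615, -0.063]), ([280.0, 146.0], 0.58, [0.702, -0.076])]
top yellow_case []
top blue_case [([222.0, 174.0], 0.67, [0.621, 0.075]), ([294.0, 248.0], 0.58, [0.442, -0.132])]
scene red_jar_c [([142.0, 234.0], 0.92, [0.689, 0.161])]
scene amber_bottle_c [([194.0, 194.0], 0.59, [0.691, 0.01]), ([243.0, 191.0], 0.31, [0.613, -0.066]), ([146.0, 269.0], 0.17, [0.613, 0.214])]
scene blue_vial_c [([197.0, 230.0], 0.52, [0.614, 0.081])]
scene navy_jar_c [([271.0, 176.0], 0.78, [0.596, -0.147]), ([319.0, 157.0], 0.77, [0.551, -0.281]), ([285.0, 157.0], 0.75, [0.612, -0.226])]
scene white_vial_c [([148.0, 269.0], 0.54, [0.613, 0.209])]
scene white_jar_c [([243.0, 158.0], 0.6, [0.69, -0.157]), ([142.0, 234.0], 0.49, [0.684, 0.163]), ([242.0, 189.0], 0.33, [0.619, -0.07])]
scene pink_jar_c [([242.0, 190.0], 0.84, [0.617, -0.065]), ([219.0, 174.0], 0.65, [0.694, -0.075])]
scene yellow_case [([251.0, 292.0], 0.95, [0.445, 0.112])]
scene blue_case [([318.0, 221.0], 0.77, [0.449, -0.124]), ([198.0, 193.0], 0.66, [0.713, -0.02])]
```

View pics/top0.png

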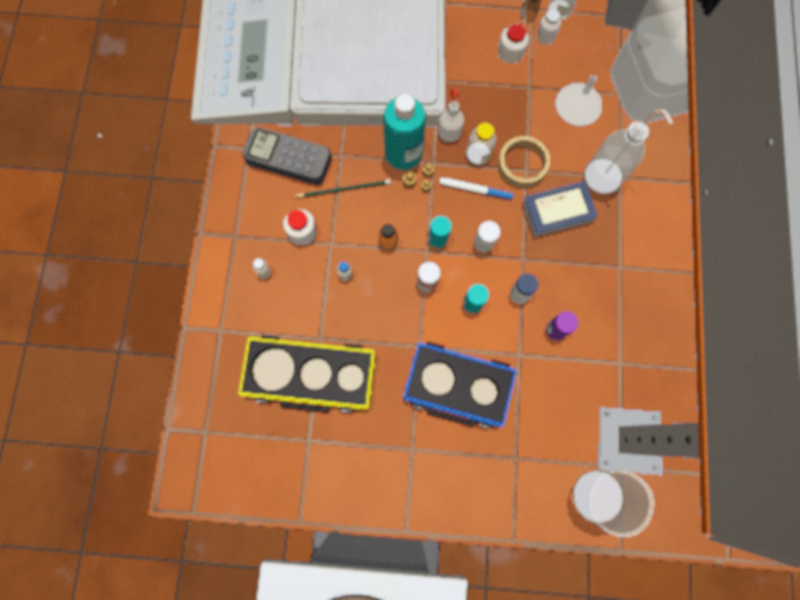

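View pics/scene0.png

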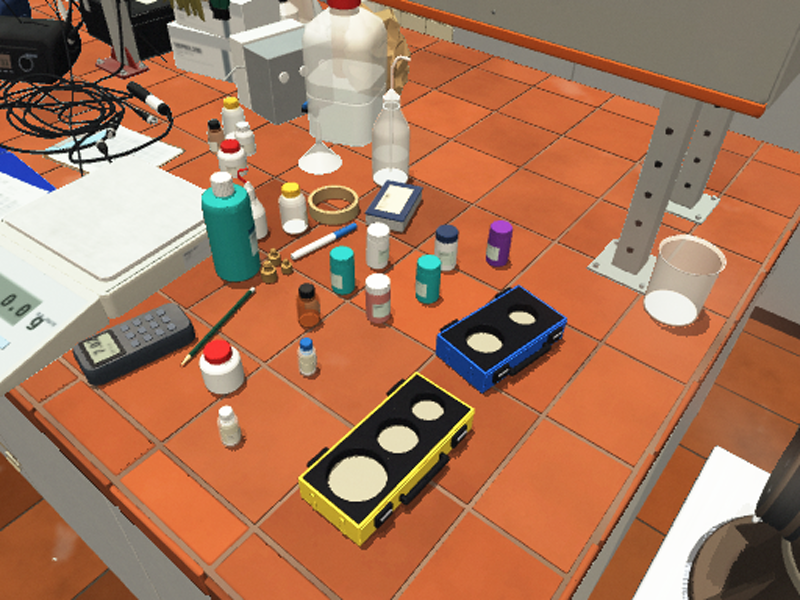

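Top view (800×600 pixels): red jar (299,227), amber (388,237), blue vial (344,272), white vial (261,268), navy cap (524,290). The staying jars are white (487,236) and pink (428,277). The look-alikes are turquoise at (440,231) and (477,297), and purple at (565,325). Of the three navy-class candidates, only (524,290) has a dark-blue cap on a white body. I'll fit the case poses, refine by cap colour, and confirm with one crop.

```bash
cat > m.py <<'E'
from h import *
from scipy.optimize import least_squares
ims={c:grab_frame(c) for c in("top","scene")}
hsv={c:cv2.cvtColor(i,cv2.COLOR_RGB2HSV) for c,i in ims.items()}
def blob(mask,p):
    n,l,st,ce=cv2.connectedComponentsWithStats(mask.astype(np.uint8))
    k=min((i for i in range(1,n) if st[i,4]>=6),key=lambda i:np.hypot(*(ce[i]-p)),default=None)
    return (None,0) if k is None else (ce[k],st[k,4])
cases=dict(yellow=([(56,34),(-13,25),(-69,21)],(.444,.11)),blue=([(36,26),(-40,21)],(.445,-.128)))
g=np.stack(np.meshgrid(*[np.linspace(-1,1,25)]*2),-1).reshape(-1,2);g=g[(g**2).sum(1)<1]
def cen(pose,y,r,cam):
    x0,y0,a=pose;c=np.array([x0-np.sin(a)*y,y0+np.cos(a)*y])
    E=np.array(calibration(cam)["extrinsics"]);o=-E[:3,:3].T@E[:3,3]
    P=np.c_[c+g*r,np.full(len(g),.024)];Q=P+(o-P)*((.04-.024)/(o[2]-.024))
    P=P[((Q[:,:2]-c)**2).sum(1)<r*r]
    return np.mean([w2px(cam,p) for p in P],0)
if __name__=="__main__":
    for n,(pk,p0) in cases.items():
        obs=[]
        for cam,h in hsv.items():
            m=(h[...,1]<100)&(h[...,2]>140)
            for y,r in pk:
                b=blob(m,cen((*p0,-.1),y/1e3,r/1e3,cam));obs.append((cam,y/1e3,r/1e3,b[0]));print(cam,y,np.round(b[0],1),b[1],end=' ')
        f=lambda p:np.concatenate([cen(p,y,r,c)-b for c,y,r,b in obs])
        s=least_squares(f,(*p0,-.1),diff_step=1e-3);print("\n",n,s.x.round(4),"res",np.round(s.fun,1))
        for y,_ in pk: print("  pocket",np.round([s.x[0]-np.sin(s.x[2])*y/1e3,s.x[1]+np.cos(s.x[2])*y/1e3],4))
    h,S,V=0,1,2
    caps=dict(red=(.69,.16,.052,lambda q:((q[...,0]<4)|(q[...,0]>175))&(q[...,1]>200)&(q[...,2]>140)),
      amber=(.687,.005,.058,lambda q:q[...,2]<60),
      bluev=(.615,.084,.047,lambda q:(abs(q[...,0]-107)<12)&(q[...,1]>120)),
      navy=(.611,-.22,.06,lambda q:(abs(q[...,0].astype(int)-113)<15)&(q[...,1]>70)&(q[...,2]<140)),
      whitev=(.612,.211,.047,lambda q:(q[...,1]<40)&(q[...,2]>170)))
    for n,(x,y,z,f) in caps.items():
        for cam in ims:
            b,a=blob(f(hsv[cam]),w2px(cam,(x,y,z)))
            print(n,cam,np.round(b,1) if a else None,a,np.round(px2w(cam,b,z)[:2],4) if a else "")
    print("teal bottle base",px2w("scene",(152,175),0),px2w("top",(258,104),.0))
    c=np.hstack([cv2.resize(ims["scene"][130:290,80:280][...,::-1],(400,320)),cv2.resize(ims["scene"][125:205,250:350][...,::-1],(400,320),interpolation=cv2.INTER_CUBIC)])
    cv2.imwrite("pics/crop1.png",c)
E
python3 m.py
```

```text
top 56 [174.7 236.1] 559 top -13 [201.9 239.1] 310 top -69 [223.9 241.5] 224 scene 56 [228.4 306. ] 836 scene -13 [254.2 280.7] 340 scene -69 [273.3 262.3] 184 Traceback (most recent call last):
  File "m.py", line 25, in <module>
    s=least_squares(f,(*p0,-.1),diff_step=1e-3);print("\n",n,s.x.round(4),"res",np.round(s.fun,1))
    return func(*args, **kwargs)
    vector_fun = VectorFunction(
        fun_wrapped,
    ...<6 lines>...
        workers=workers
    )
    self._update_fun()
    ~~~~~~~~~~~~~~~~^^
    self.f = self.fun_wrapped(xp_copy(self.x))
             ~~~~~~~~~~~~~~~~^^^^^^^^^^^^^^^^^
    return np.atleast_1d(self.fun(x))
                         ~~~~~~~~^^^
    return self.f(x, *self.args, **self.kwargs)
           ~~~~~~^^^^^^^^^^^^^^^^^^^^^^^^^^^^^^
  File "m.py", line 24, in <lambda>
    f=lambda p:np.concatenate([cen(p,y,r,c)-b for c,y,r,b in obs])
                               ~~~^^^^^^^^^
  File "m.py", line 16, in cen
    return np.mean([w2px(cam,p) for p in P],0)
                    ~~~~^^^^^^^
  File "h.py", line 8, in w2px
    c=calibration(cam);E=np.array(c["extrinsics"]);q=E[:3,:3]@np.array(P)+E[:3,3]
ValueError: time passes only in moves, steps and waits
```

```bash
sed -i 's/^from station import \*/from station import *\nimport station, functools\ncalibration=functools.lru_cache(None)(station.calibration)/' h.py; python3 m.py
```

```text
top 56 [174.7 236.1] 560 top -13 [201.9 239.1] 309 top -69 [224.  241.4] 223 scene 56 [228.4 306. ] 836 scene -13 [254.2 280.7] 340 scene -69 [273.3 262.3] 184 
 yellow [ 0.4426  0.1177 -0.0241] res [-0.4 -0.3 -0.3 -0.3 -0.2 -0.3  0.3 -0.1  0.3 -0.   0.3 -0.1]
  pocket [0.444  0.1737]
  pocket [0.4423 0.1047]
  pocket [0.441  0.0487]
top 36 [279.9 241.9] 345 top -40 [309.2 250.1] 223 scene 36 [309.4 218.8] 206 scene -40 [333.8 202.9] 92 
 blue [ 0.4444 -0.1267 -0.1922] res [-0.3 -0.3 -0.1 -0.3  0.3 -0.   0.3  0. ]
  pocket [ 0.4513 -0.0914]
  pocket [ 0.4368 -0.166 ]
red top [189.6 140.3] 81 [0.6916 0.161 ]
red scene [138.2 224.8] 187 [0.695  0.1602]
amber top [183.3 110.3] 110 [0.7715 0.1865]
amber scene [196.2 187.6] 46 [0.6803 0.0121]
bluev top [293.1 248.5] 415 [ 0.4351 -0.1243]
bluev scene [194.8 222.1] 13 [0.6179 0.08  ]
navy top [336.7 182. ] 98 [ 0.6089 -0.2229]
navy scene [285.5 149.3] 134 [ 0.6122 -0.2237]
whitev top [165.4 169. ] 43 [0.6107 0.2147]
whitev scene [144.3 265.8] 92 [0.6107 0.2166]
teal bottle base [0.84408326 0.00568407 0.        ] [ 0.83411965 -0.00673691  0.        ]
```

View pics/crop1.png

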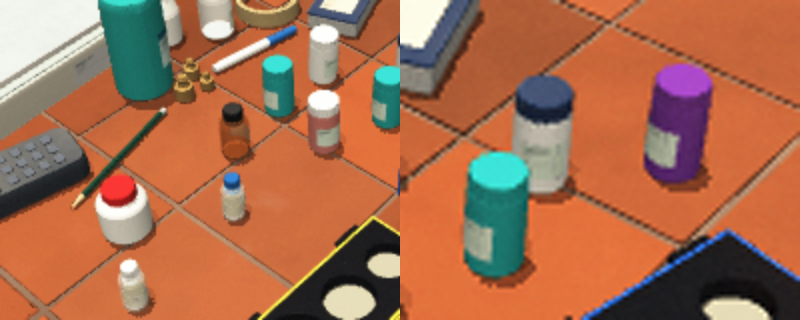

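The crop confirms it: the dark-blue cap on the white body is the navy jar, next to a turquoise and a purple look-alike. Both case fits have residuals under 0.5 px. Now I'll move over the red jar.

```bash
python3 -m handwheel '[{"delta_pos":[0.785,-0.794,0],"dr":[0,0,-7.08]},{"delta_pos":[0.785,-0.794,0],"dr":[0,0,-7.08]},{"delta_pos":[0.785,-0.794,0],"dr":[0,0,-7.08]},{"delta_pos":[0.785,-0.794,0],"dr":[0,0,-7.08]},{"delta_pos":[0.785,-0.794,0],"dr":[0,0,-7.08]},{"delta_pos":[0.785,-0.794,0],"dr":[0,0,-7.08]},{"delta_pos":[0.785,-0.794,0],"dr":[0,0,-7.08]},{"delta_pos":[0.785,-0.794,0],"dr":[0,0,-7.08]},{"delta_pos":[0.785,-0.794,0],"dr":[0,0,-7.08]},{"delta_pos":[0.785,-0.794,0],"dr":[0,0,-7.08]}]' -1
python3 -m handwheel '[{"delta_pos":[0.785,-0.794,0],"dr":[0,0,0]},{"delta_pos":[0.785,-0.794,0],"dr":[0,0,0]},{"delta_pos":[0.785,-0.794,0],"dr":[0,0,0]},{"delta_pos":[0.785,-0.794,0],"dr":[0,0,0]},{"delta_pos":[0.785,-0.794,0],"dr":[0,0,0]},{"delta_pos":[0.785,-0.794,0],"dr":[0,0,0]},{"delta_pos":[0.785,-0.794,0],"dr":[0,0,0]},{"delta_pos":[0.785,-0.794,0],"dr":[0,0,0]},{"delta_pos":[0.785,-0.794,0],"dr":[0,0,0]},{"delta_pos":[0.785,-0.794,0],"dr":[0,0,0]}]'
```

```text
t: 2.2
eef_pos: [0.4582, 0.3983, 0.2458]
ee_rot: [-3.141, 0.0, -1.575]
force: [0.4, 0.7, 0.5]
width: 0.0877
gripper_force: 0.0
t: 3.2
eef_pos: [0.6937, 0.16, 0.2456]
ee_rot: [-3.142, 0.0, -1.571]
force: [0.1, 0.1, 0.2]
width: 0.0877
gripper_force: 0.0
```

```bash
python3 -m handwheel '[{"delta_pos":[0,0,-0.9],"dr":[0,0,0]},{"delta_pos":[0,0,-0.9],"dr":[0,0,0]},{"delta_pos":[0,0,-0.9],"dr":[0,0,0]},{"delta_pos":[0,0,-0.9],"dr":[0,0,0]},{"delta_pos":[0,0,-0.9],"dr":[0,0,0]},{"delta_pos":[0,0,-0.9],"dr":[0,0,0]},{"delta_pos":[0,0,-0.7],"dr":[0,0,0]},{"delta_pos":[0,0,-0.4],"dr":[0,0,0]},{"delta_pos":[0,0,-0.33],"dr":[0,0,0]},{"delta_pos":[0,0,0],"dr":[0,0,0]}]'
python3 -m handwheel '[{"delta_pos":[0,0,0],"dr":[0,0,0]},{"delta_pos":[0,0,0],"dr":[0,0,0]},{"delta_pos":[0,0,0],"dr":[0,0,0]},{"delta_pos":[0,0,0],"dr":[0,0,0]},{"delta_pos":[0,0,0],"dr":[0,0,0]},{"delta_pos":[0,0,0],"dr":[0,0,0]},{"delta_pos":[0,0,0],"dr":[0,0,0]},{"delta_pos":[0,0,0],"dr":[0,0,0]}]' 1 15
python3 -m handwheel '[{"delta_pos":[0,0,0.5],"dr":[0,0,0]},{"delta_pos":[0,0,0.7],"dr":[0,0,0]},{"delta_pos":[0,0,0.7],"dr":[0,0,0]},{"delta_pos":[0,0,0.7],"dr":[0,0,0]},{"delta_pos":[0,0,0.7],"dr":[0,0,0]},{"delta_pos":[0,0,0.7],"dr":[0,0,0]},{"delta_pos":[0,0,0],"dr":[0,0,0]}]'
```

```text
t: 4.2
eef_pos: [0.6924, 0.1609, 0.0396]
ee_rot: [3.14, -0.001, -1.571]
force: [-0.1, -0.1, 0.3]
width: 0.0876
gripper_force: 0.0
t: 5.0
eef_pos: [0.6929, 0.1611, 0.041]
ee_rot: [-3.141, 0.0, -1.57]
force: [-1.8, -0.8, 3.4]
width: 0.0501
gripper_force: 15.0
t: 5.7
eef_pos: [0.6946, 0.1617, 0.1654]
ee_rot: [-3.136, 0.002, -1.57]
force: [0.9, -0.5, -0.3]
width: 0.0502
gripper_force: 15.0
```

```bash
python3 - <<'E'
from h import *
ims=[grab_frame(c) for c in("scene","top")]
out=[]
for c,im in zip(("scene","top"),ims):
    u,v=map(int,w2px(c,get_state()["eef_pos"]));print(c,u,v)
    q=im[max(v-50,0):v+50,u-65:u+65][...,::-1];out.append(cv2.resize(q,(400,308),interpolation=cv2.INTER_CUBIC))
cv2.imwrite("pics/red1.png",np.hstack(out))
E
```

```text
scene 128 184
top 181 122
```

View pics/red1.png

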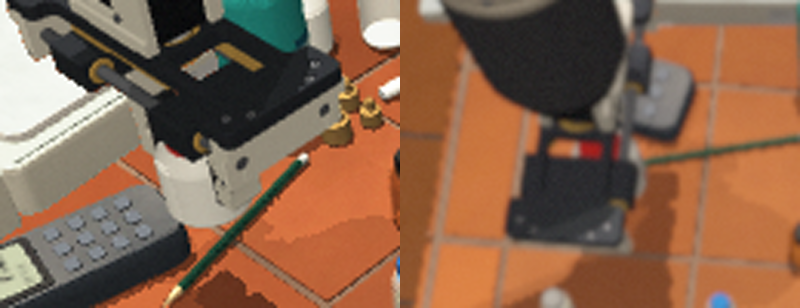

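```bash
python3 -m handwheel '[{"delta_pos":[-0.83,0.04,0],"dr":[0,0,0]},{"delta_pos":[-0.83,0.04,0],"dr":[0,0,0]},{"delta_pos":[-0.83,0.04,0],"dr":[0,0,0]},{"delta_pos":[-0.83,0.04,0],"dr":[0,0,0]},{"delta_pos":[-0.83,0.04,0],"dr":[0,0,0]},{"delta_pos":[-0.83,0.04,0],"dr":[0,0,0]},{"delta_pos":[-0.83,0.04,0],"dr":[0,0,0]},{"delta_pos":[-0.83,0.04,0],"dr":[0,0,0]},{"delta_pos":[-0.83,0.04,0],"dr":[0,0,0]},{"delta_pos":[-0.83,0.04,0],"dr":[0,0,0]}]'
python3 -m handwheel '[{"delta_pos":[0,0,-0.6],"dr":[0,0,0]},{"delta_pos":[0,0,-0.6],"dr":[0,0,0]},{"delta_pos":[0,0,-0.3],"dr":[0,0,0]},{"delta_pos":[0,0,0],"dr":[0,0,0]},{"delta_pos":[0,0,0],"dr":[0,0,0]}]'
```

```text
t: 6.8
eef_pos: [0.4423, 0.1726, 0.1599]
ee_rot: [3.14, -0.001, -1.571]
force: [-0.4, 0.6, -0.1]
width: 0.0501
gripper_force: 15.0
t: 7.3
eef_pos: [0.444, 0.173, 0.1157]
ee_rot: [3.141, -0.001, -1.571]
force: [0.4, -0.2, 0.9]
width: 0.05
gripper_force: 15.0
```

```bash
python3 - <<'E'
from h import *
ims=[grab_frame(c) for c in("scene","top")]
out=[]
for c,im in zip(("scene","top"),ims):
    u,v=map(int,w2px(c,(.444,.174,.05)));print(c,u,v)
    q=im[max(v-50,0):v+50,u-65:u+65][...,::-1];out.append(cv2.resize(q,(400,308),interpolation=cv2.INTER_CUBIC))
cv2.imwrite("pics/red2.png",np.hstack(out))
E
```

```text
scene 228 299
top 172 234
```

View pics/red2.png

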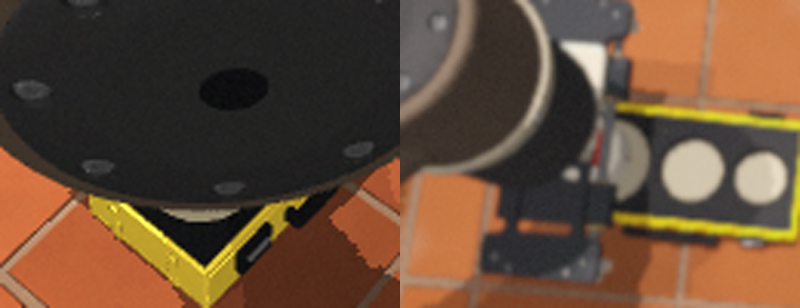

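The arm hides the pocket in both views, but the tool pose agrees with it, so I'll lower slowly and watch the force.

```bash
python3 -m handwheel '[{"delta_pos":[0,0.02,-0.4],"dr":[0,0,0]},{"delta_pos":[0,0,-0.4],"dr":[0,0,0]},{"delta_pos":[0,0,-0.3],"dr":[0,0,0]},{"delta_pos":[0,0,-0.25],"dr":[0,0,0]},{"delta_pos":[0,0,-0.15],"dr":[0,0,0]},{"delta_pos":[0,0,-0.08],"dr":[0,0,0]},{"delta_pos":[0,0,0],"dr":[0,0,0]},{"delta_pos":[0,0,0],"dr":[0,0,0]}]'
```

```text
t: 8.2
eef_pos: [0.444, 0.1739, 0.0685]
ee_rot: [-3.141, 0.0, -1.57]
force: [-0.0, 0.1, -0.6]
width: 0.0499
gripper_force: 15.0
```

```bash
python3 -m handwheel '[{"delta_pos":[0,0,-0.07],"dr":[0,0,0]},{"delta_pos":[0,0,-0.04],"dr":[0,0,0]},{"delta_pos":[0,0,0],"dr":[0,0,0]}]'
python3 -m handwheel '[{"delta_pos":[0,0,0],"dr":[0,0,0]},{"delta_pos":[0,0,0],"dr":[0,0,0]},{"delta_pos":[0,0,0],"dr":[0,0,0]},{"delta_pos":[0,0,0],"dr":[0,0,0]},{"delta_pos":[0,0,0],"dr":[0,0,0]}]' -0.7
python3 -m handwheel '[{"delta_pos":[0,0,0.3],"dr":[0,0,0]},{"delta_pos":[0,0,0.7],"dr":[0,0,0]},{"delta_pos":[0,0,0.7],"dr":[0,0,0]},{"delta_pos":[0,0,0.7],"dr":[0,0,0]},{"delta_pos":[0,0,0.9],"dr":[0,0,0]}]'
```

```text
t: 8.5
eef_pos: [0.4438, 0.1737, 0.065]
ee_rot: [-3.142, 0.0, -1.57]
force: [-0.4, 0.6, -0.9]
width: 0.05
gripper_force: 15.0
t: 9.0
eef_pos: [0.4438, 0.1737, 0.065]
ee_rot: [-3.142, 0.0, -1.571]
force: [0.7, -0.4, 0.1]
width: 0.074
gripper_force: 0.0
t: 9.5
eef_pos: [0.4433, 0.1733, 0.165]
ee_rot: [3.141, -0.0, -1.571]
force: [0.8, -0.1, -0.7]
width: 0.0745
gripper_force: 0.0
```

```bash
python3 - <<'E'
from m import *
for n,x,y,z,zc,f in[("amber_bottle_c",.685,.006,.0325,.058,lambda q:(q[...,2]<75)),("blue_vial_c",.616,.082,.0275,.047,lambda q:(abs(q[...,0].astype(int)-107)<12)&(q[...,1]>120))]:
    for cam in ims:
        p=w2px(cam,(x,y,zc));u,v=map(int,p);m=f(hsv[cam]);k=np.zeros_like(m);k[v-9:v+10,u-10:u+11]=1
        b,a=blob(m&k,p);print(n,cam,a,np.round(px2w(cam,b,zc)[:2],4) if a else "",[(np.round(px2w(cam,r["location"],z)[:2],4).tolist(),round(r["conf"],2)) for r in mark_of(cam,n)[:1]])
E
```

```text
amber_bottle_c top 8 [0.6754 0.0068] [([0.6825, -0.0036], 0.73)]
amber_bottle_c scene 399 [0.6866 0.0064] []
blue_vial_c top 18 [0.619  0.0759] [([0.6119, 0.0798], 0.59)]
blue_vial_c scene 0  []
```

```bash
python3 -m handwheel '[{"delta_pos":[0.8,-0.557,0],"dr":[0,0,0]},{"delta_pos":[0.8,-0.557,0],"dr":[0,0,0]},{"delta_pos":[0.8,-0.557,0],"dr":[0,0,0]},{"delta_pos":[0.8,-0.557,0],"dr":[0,0,0]},{"delta_pos":[0.8,-0.557,0],"dr":[0,0,0]},{"delta_pos":[0.8,-0.557,0],"dr":[0,0,0]},{"delta_pos":[0.8,-0.557,0],"dr":[0,0,0]},{"delta_pos":[0.8,-0.557,0],"dr":[0,0,0]},{"delta_pos":[0.8,-0.557,0],"dr":[0,0,0]},{"delta_pos":[0.8,-0.557,0],"dr":[0,0,0]}]' -0.5
python3 -m handwheel '[{"delta_pos":[0,0,-0.3],"dr":[0,0,0]},{"delta_pos":[0,0,-0.7],"dr":[0,0,0]},{"delta_pos":[0,0,-0.7],"dr":[0,0,0]},{"delta_pos":[0,0,-0.7],"dr":[0,0,0]},{"delta_pos":[0,0,-0.7],"dr":[0,0,0]},{"delta_pos":[0,0,-0.5],"dr":[0,0,0]},{"delta_pos":[0,0,-0.3],"dr":[0,0,0]},{"delta_pos":[0,0,-0.2],"dr":[0,0,0]},{"delta_pos":[0,0,0],"dr":[0,0,0]}]'
python3 -m handwheel '[{"delta_pos":[0,0,0],"dr":[0,0,0]},{"delta_pos":[0,0,0],"dr":[0,0,0]},{"delta_pos":[0,0,0],"dr":[0,0,0]},{"delta_pos":[0,0,0],"dr":[0,0,0]},{"delta_pos":[0,0,0],"dr":[0,0,0]},{"delta_pos":[0,0,0],"dr":[0,0,0]},{"delta_pos":[0,0,0],"dr":[0,0,0]}]' 1 15
```

```text
t: 10.8
eef_pos: [0.6841, 0.0057, 0.1623]
ee_rot: [3.139, -0.001, -1.571]
force: [0.5, 0.8, 0.5]
width: 0.0656
gripper_force: 0.0
t: 11.7
eef_pos: [0.6835, 0.0066, 0.0404]
ee_rot: [3.141, -0.0, -1.57]
force: [-0.6, -0.5, 0.1]
width: 0.0659
gripper_force: 0.0
t: 12.4
eef_pos: [0.684, 0.0066, 0.0413]
ee_rot: [-3.141, -0.0, -1.57]
force: [-0.4, 0.4, 2.9]
width: 0.0318
gripper_force: 15.0
```

```bash
python3 -m handwheel '[{"delta_pos":[0,0,0.4],"dr":[0,0,0]},{"delta_pos":[0,0,0.7],"dr":[0,0,0]},{"delta_pos":[0,0,0.7],"dr":[0,0,0]},{"delta_pos":[0,0,0.7],"dr":[0,0,0]},{"delta_pos":[0,0,0.7],"dr":[0,0,0]},{"delta_pos":[0,0,0.7],"dr":[0,0,0]},{"delta_pos":[0,0,0],"dr":[0,0,0]}]'
python3 - <<'E'
from h import *
im=grab_frame("scene");p=get_state()["eef_pos"];print(p,w2px("scene",p))
cv2.imwrite("pics/amb1.png",cv2.resize(im[120:340,80:373][...,::-1],(800,600),interpolation=cv2.INTER_CUBIC))
E
```

```text
t: 13.1
eef_pos: [0.6856, 0.0068, 0.1623]
ee_rot: [-3.136, 0.001, -1.57]
force: [0.9, -0.5, -0.2]
width: 0.0322
gripper_force: 15.0
[0.68464756 0.00678159 0.16032161] [np.float64(192.6287660844325), np.float64(147.41575412798704)]
```

View pics/amb1.png

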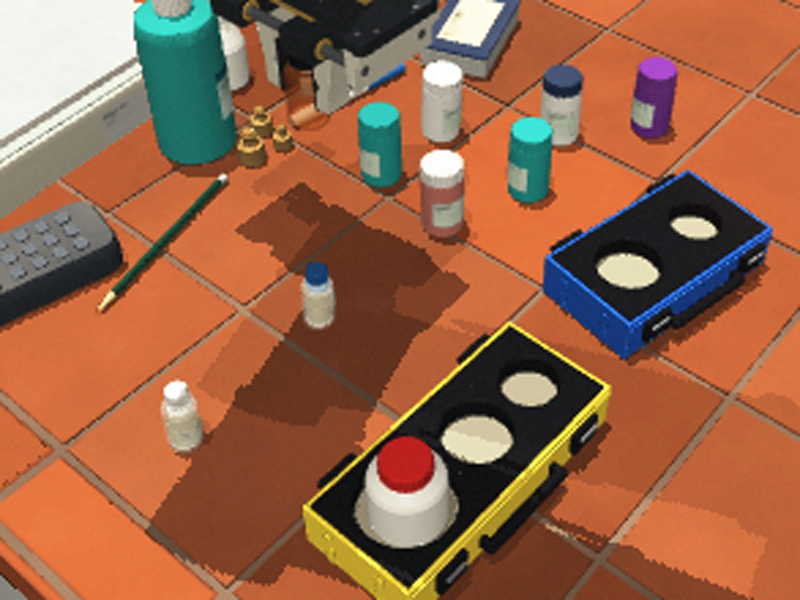

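The red jar stands upright in its pocket at crop (407,490). The amber bottle is held at (300,100). On to its pocket.

```bash
python3 -m handwheel '[{"delta_pos":[-0.808,0.327,0],"dr":[0,0,0]},{"delta_pos":[-0.808,0.327,0],"dr":[0,0,0]},{"delta_pos":[-0.808,0.327,0],"dr":[0,0,0]},{"delta_pos":[-0.808,0.327,0],"dr":[0,0,0]},{"delta_pos":[-0.808,0.327,0],"dr":[0,0,0]},{"delta_pos":[-0.808,0.327,0],"dr":[0,0,0]},{"delta_pos":[-0.808,0.327,0],"dr":[0,0,0]},{"delta_pos":[-0.808,0.327,0],"dr":[0,0,0]},{"delta_pos":[-0.808,0.327,0],"dr":[0,0,0]},{"delta_pos":[-0.808,0.327,0],"dr":[0,0,0]}]'
python3 -m handwheel '[{"delta_pos":[0,0,-0.4],"dr":[0,0,0]},{"delta_pos":[0,0,-0.7],"dr":[0,0,0]},{"delta_pos":[0,0,-0.6],"dr":[0,0,0]},{"delta_pos":[0,0,-0.5],"dr":[0,0,0]},{"delta_pos":[0,0,-0.4],"dr":[0,0,0]},{"delta_pos":[0,0,-0.3],"dr":[0,0,0]},{"delta_pos":[0,0,-0.1],"dr":[0,0,0]},{"delta_pos":[0,0,0],"dr":[0,0,0]},{"delta_pos":[0,0,0],"dr":[0,0,0]}]'
```

```text
t: 14.15
eef_pos: [0.4398, 0.1046, 0.1573]
ee_rot: [3.14, -0.001, -1.571]
force: [-0.4, 1.5, -1.1]
width: 0.032
gripper_force: 15.0
t: 15.05
eef_pos: [0.4416, 0.1048, 0.0683]
ee_rot: [-3.141, 0.0, -1.57]
force: [-0.4, -0.2, -0.2]
width: 0.0322
gripper_force: 15.0
```

```bash
python3 -m handwheel '[{"delta_pos":[0,0,-0.06],"dr":[0,0,0]},{"delta_pos":[0,0,-0.03],"dr":[0,0,0]},{"delta_pos":[0,0,0],"dr":[0,0,0]}]'
python3 -m handwheel '[{"delta_pos":[0,0,0],"dr":[0,0,0]},{"delta_pos":[0,0,0],"dr":[0,0,0]},{"delta_pos":[0,0,0],"dr":[0,0,0]},{"delta_pos":[0,0,0],"dr":[0,0,0]},{"delta_pos":[0,0,0],"dr":[0,0,0]}]' -0.3
python3 -m handwheel '[{"delta_pos":[0,0,0.3],"dr":[0,0,0]},{"delta_pos":[0,0,0.7],"dr":[0,0,0]},{"delta_pos":[0,0,0.7],"dr":[0,0,0]},{"delta_pos":[0,0,0.7],"dr":[0,0,0]},{"delta_pos":[0,0,0.8],"dr":[0,0,0]},{"delta_pos":[0,0,0],"dr":[0,0,0]}]'
```

```text
t: 15.35
eef_pos: [0.4414, 0.1047, 0.0654]
ee_rot: [-3.141, 0.0, -1.571]
force: [-0.7, -0.5, -0.8]
width: 0.0322
gripper_force: 15.0
t: 15.85
eef_pos: [0.4414, 0.1047, 0.0653]
ee_rot: [-3.142, 0.0, -1.57]
force: [0.3, -1.7, -0.3]
width: 0.0567
gripper_force: 0.0
t: 16.45
eef_pos: [0.4431, 0.1056, 0.165]
ee_rot: [-3.136, 0.003, -1.57]
force: [0.9, 0.8, 0.4]
width: 0.057
gripper_force: 0.0
```

```bash
python3 -m handwheel '[{"delta_pos":[0.725,-0.104,0],"dr":[0,0,0]},{"delta_pos":[0.725,-0.104,0],"dr":[0,0,0]},{"delta_pos":[0.725,-0.104,0],"dr":[0,0,0]},{"delta_pos":[0.725,-0.104,0],"dr":[0,0,0]},{"delta_pos":[0.725,-0.104,0],"dr":[0,0,0]},{"delta_pos":[0.725,-0.104,0],"dr":[0,0,0]},{"delta_pos":[0.725,-0.104,0],"dr":[0,0,0]},{"delta_pos":[0.725,-0.104,0],"dr":[0,0,0]},{"delta_pos":[0,0,0],"dr":[0,0,0]}]'
python3 -m handwheel '[{"delta_pos":[0,0,-0.3],"dr":[0,0,0]},{"delta_pos":[0,0,-0.7],"dr":[0,0,0]},{"delta_pos":[0,0,-0.7],"dr":[0,0,0]},{"delta_pos":[0,0,-0.7],"dr":[0,0,0]},{"delta_pos":[0,0,-0.7],"dr":[0,0,0]},{"delta_pos":[0,0,-0.5],"dr":[0,0,0]},{"delta_pos":[0,0,-0.3],"dr":[0,0,0]},{"delta_pos":[0,0,-0.15],"dr":[0,0,0]},{"delta_pos":[0,0,0],"dr":[0,0,0]}]'
python3 -m handwheel '[{"delta_pos":[0,0,0],"dr":[0,0,0]},{"delta_pos":[0,0,0],"dr":[0,0,0]},{"delta_pos":[0,0,0],"dr":[0,0,0]},{"delta_pos":[0,0,0],"dr":[0,0,0]},{"delta_pos":[0,0,0],"dr":[0,0,0]},{"delta_pos":[0,0,0],"dr":[0,0,0]},{"delta_pos":[0,0,0],"dr":[0,0,0]}]' 1 15
```

```text
t: 17.35
eef_pos: [0.6173, 0.0793, 0.1607]
ee_rot: [3.141, -0.001, -1.571]
force: [-1.3, -0.2, -0.5]
width: 0.0571
gripper_force: 0.0
t: 18.25
eef_pos: [0.615, 0.0798, 0.0395]
ee_rot: [3.141, -0.0, -1.57]
force: [0.1, 0.7, 1.8]
width: 0.0564
gripper_force: 0.0
t: 18.95
eef_pos: [0.6157, 0.0798, 0.0401]
ee_rot: [-3.141, 0.0, -1.57]
force: [-0.8, -0.5, 2.7]
width: 0.024
gripper_force: 14.9
```

Grip width is 24 mm, which fits the vial. I'll lift and check.

```bash
python3 -m handwheel '[{"delta_pos":[0,0,0.4],"dr":[0,0,0]},{"delta_pos":[0,0,0.7],"dr":[0,0,0]},{"delta_pos":[0,0,0.7],"dr":[0,0,0]},{"delta_pos":[0,0,0.7],"dr":[0,0,0]},{"delta_pos":[0,0,0.7],"dr":[0,0,0]},{"delta_pos":[0,0,0.7],"dr":[0,0,0]},{"delta_pos":[0,0,0],"dr":[0,0,0]}]'
python3 - <<'E'
from h import *
im=grab_frame("scene");p=get_state()["eef_pos"];print(p,[(np.array(w2px("scene",q))-[80,120])*2.73 for q in (p,p-[0,0,.04])])
cv2.imwrite("pics/bv1.png",cv2.resize(im[120:340,80:373][...,::-1],(800,600),interpolation=cv2.INTER_CUBIC))
E
```

```text
t: 19.65
eef_pos: [0.617, 0.0802, 0.1608]
ee_rot: [-3.136, 0.002, -1.57]
force: [0.3, 0.2, -0.2]
width: 0.0244
gripper_force: 14.9
[0.61613016 0.08005974 0.15903678] [array([302.20121144, 165.50669826]), array([307.11726234, 208.88003068])]
```

View pics/bv1.png

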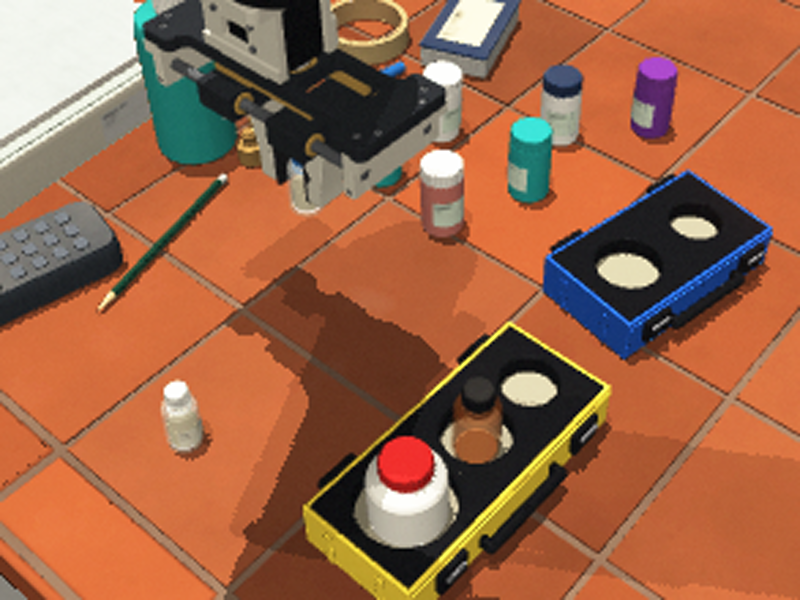

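The amber bottle stands upright in its pocket (478,420). The blue vial is held and centred on the tool.

```bash
python3 -m handwheel '[{"delta_pos":[-0.73,-0.131,0],"dr":[0,0,0]},{"delta_pos":[-0.73,-0.131,0],"dr":[0,0,0]},{"delta_pos":[-0.73,-0.131,0],"dr":[0,0,0]},{"delta_pos":[-0.73,-0.131,0],"dr":[0,0,0]},{"delta_pos":[-0.73,-0.131,0],"dr":[0,0,0]},{"delta_pos":[-0.73,-0.131,0],"dr":[0,0,0]},{"delta_pos":[-0.73,-0.131,0],"dr":[0,0,0]},{"delta_pos":[-0.73,-0.131,0],"dr":[0,0,0]},{"delta_pos":[0,0,0],"dr":[0,0,0]}]'
python3 -m handwheel '[{"delta_pos":[0,0,-0.4],"dr":[0,0,0]},{"delta_pos":[0,0,-0.7],"dr":[0,0,0]},{"delta_pos":[0,0,-0.6],"dr":[0,0,0]},{"delta_pos":[0,0,-0.5],"dr":[0,0,0]},{"delta_pos":[0,0,-0.4],"dr":[0,0,0]},{"delta_pos":[0,0,-0.3],"dr":[0,0,0]},{"delta_pos":[0,0,-0.1],"dr":[0,0,0]},{"delta_pos":[0,0,0],"dr":[0,0,0]},{"delta_pos":[0,0,0],"dr":[0,0,0]}]'
```

```text
t: 20.6
eef_pos: [0.4372, 0.0473, 0.1563]
ee_rot: [3.14, -0.0, -1.571]
force: [0.8, -0.0, -0.3]
width: 0.0241
gripper_force: 14.9
t: 21.5
eef_pos: [0.4405, 0.0484, 0.0671]
ee_rot: [-3.141, 0.0, -1.57]
force: [-0.9, 0.2, -0.7]
width: 0.0243
gripper_force: 14.9
```

```bash
python3 -m handwheel '[{"delta_pos":[0,0,-0.06],"dr":[0,0,0]},{"delta_pos":[0,0,-0.03],"dr":[0,0,0]},{"delta_pos":[0,0,0],"dr":[0,0,0]}]'
python3 -m handwheel '[{"delta_pos":[0,0,0],"dr":[0,0,0]},{"delta_pos":[0,0,0],"dr":[0,0,0]},{"delta_pos":[0,0,0],"dr":[0,0,0]},{"delta_pos":[0,0,0],"dr":[0,0,0]},{"delta_pos":[0,0,0],"dr":[0,0,0]}]' -0.3
python3 -m handwheel '[{"delta_pos":[0,0,0.3],"dr":[0,0,0]},{"delta_pos":[0,0,0.7],"dr":[0,0,0]},{"delta_pos":[0,0,0.7],"dr":[0,0,0]},{"delta_pos":[0,0,0.7],"dr":[0,0,0]},{"delta_pos":[0,0,0.8],"dr":[0,0,0]},{"delta_pos":[0,0,0],"dr":[0,0,0]}]'
python3 -m handwheel '[{"delta_pos":[0.568,-0.905,0],"dr":[0,0,0]},{"delta_pos":[0.568,-0.905,0],"dr":[0,0,0]},{"delta_pos":[0.568,-0.905,0],"dr":[0,0,0]},{"delta_pos":[0.568,-0.905,0],"dr":[0,0,0]},{"delta_pos":[0.568,-0.905,0],"dr":[0,0,0]},{"delta_pos":[0.568,-0.905,0],"dr":[0,0,0]},{"delta_pos":[0.568,-0.905,0],"dr":[0,0,0]},{"delta_pos":[0.568,-0.905,0],"dr":[0,0,0]},{"delta_pos":[0.568,-0.905,0],"dr":[0,0,0]},{"delta_pos":[0.568,-0.905,0],"dr":[0,0,0]}]' -0.5
```

```text
t: 21.8
eef_pos: [0.4402, 0.0483, 0.0642]
ee_rot: [-3.141, 0.0, -1.571]
force: [0.2, -0.4, -0.7]
width: 0.0241
gripper_force: 14.9
t: 22.3
eef_pos: [0.4402, 0.0483, 0.0641]
ee_rot: [-3.142, 0.0, -1.57]
force: [0.2, 0.5, 0.6]
width: 0.0552
gripper_force: 0.0
t: 22.9
eef_pos: [0.442, 0.049, 0.1637]
ee_rot: [-3.136, 0.002, -1.57]
force: [0.3, -0.5, -0.9]
width: 0.057
gripper_force: 0.0
t: 23.9
eef_pos: [0.611, -0.2244, 0.16]
ee_rot: [3.141, 0.0, -1.571]
force: [-0.4, 0.8, -0.2]
width: 0.0658
gripper_force: 0.0
```

```bash
python3 -m handwheel '[{"delta_pos":[0,0,-0.3],"dr":[0,0,0]},{"delta_pos":[0,0,-0.7],"dr":[0,0,0]},{"delta_pos":[0,0,-0.7],"dr":[0,0,0]},{"delta_pos":[0,0,-0.7],"dr":[0,0,0]},{"delta_pos":[0,0,-0.7],"dr":[0,0,0]},{"delta_pos":[0,0,-0.5],"dr":[0,0,0]},{"delta_pos":[0,0,-0.3],"dr":[0,0,0]},{"delta_pos":[0,0,-0.07],"dr":[0,0,0]},{"delta_pos":[0,0,0],"dr":[0,0,0]}]'
python3 -m handwheel '[{"delta_pos":[0,0,0],"dr":[0,0,0]},{"delta_pos":[0,0,0],"dr":[0,0,0]},{"delta_pos":[0,0,0],"dr":[0,0,0]},{"delta_pos":[0,0,0],"dr":[0,0,0]},{"delta_pos":[0,0,0],"dr":[0,0,0]},{"delta_pos":[0,0,0],"dr":[0,0,0]},{"delta_pos":[0,0,0],"dr":[0,0,0]}]' 1 15
python3 -m handwheel '[{"delta_pos":[0,0,0.4],"dr":[0,0,0]},{"delta_pos":[0,0,0.7],"dr":[0,0,0]},{"delta_pos":[0,0,0.7],"dr":[0,0,0]},{"delta_pos":[0,0,0.7],"dr":[0,0,0]},{"delta_pos":[0,0,0.7],"dr":[0,0,0]},{"delta_pos":[0,0,0.7],"dr":[0,0,0]},{"delta_pos":[0,0,0],"dr":[0,0,0]}]'
python3 - <<'E'
from h import *
im=grab_frame("scene");p=get_state()["eef_pos"];print(p,[(np.array(w2px("scene",q))-[120,90])*2.73 for q in (p,p-[0,0,.042])])
cv2.imwrite("pics/nv1.png",cv2.resize(im[90:310,120:413][...,::-1],(800,600),interpolation=cv2.INTER_CUBIC))
E
```

```text
t: 24.8
eef_pos: [0.6108, -0.2232, 0.0412]
ee_rot: [-3.142, -0.0, -1.57]
force: [0.5, 0.8, 0.4]
width: 0.0657
gripper_force: 0.0
t: 25.5
eef_pos: [0.6108, -0.2232, 0.0413]
ee_rot: [-3.141, -0.0, -1.57]
force: [-1.0, 1.4, 3.5]
width: 0.0352
gripper_force: 15.0
t: 26.2
eef_pos: [0.6124, -0.2236, 0.1622]
ee_rot: [-3.136, -0.001, -1.57]
force: [0.6, -0.6, 0.6]
width: 0.035
gripper_force: 15.0
[ 0.61151109 -0.22332492  0.16032072] [array([460.83083548,  64.14210521]), array([457.11628035, 106.92294407])]
```

View pics/nv1.png

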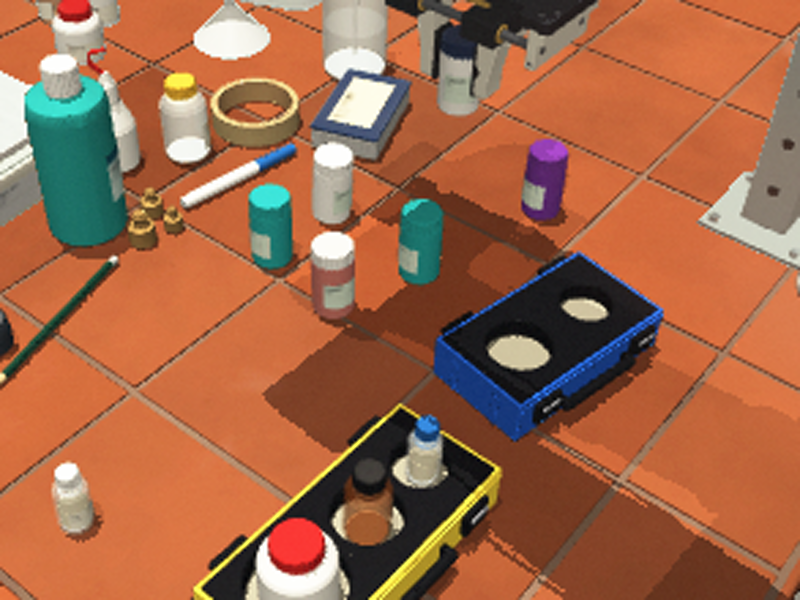

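The yellow case is complete and all three stand upright. The navy jar is held at (458,85).

```bash
python3 -m handwheel '[{"delta_pos":[-0.593,0.489,0],"dr":[0,0,0]},{"delta_pos":[-0.593,0.489,0],"dr":[0,0,0]},{"delta_pos":[-0.593,0.489,0],"dr":[0,0,0]},{"delta_pos":[-0.593,0.489,0],"dr":[0,0,0]},{"delta_pos":[-0.593,0.489,0],"dr":[0,0,0]},{"delta_pos":[-0.593,0.489,0],"dr":[0,0,0]},{"delta_pos":[-0.593,0.489,0],"dr":[0,0,0]},{"delta_pos":[-0.593,0.489,0],"dr":[0,0,0]},{"delta_pos":[-0.593,0.489,0],"dr":[0,0,0]},{"delta_pos":[0,0,0],"dr":[0,0,0]}]'
python3 -m handwheel '[{"delta_pos":[0,0,-0.4],"dr":[0,0,0]},{"delta_pos":[0,0,-0.7],"dr":[0,0,0]},{"delta_pos":[0,0,-0.6],"dr":[0,0,0]},{"delta_pos":[0,0,-0.5],"dr":[0,0,0]},{"delta_pos":[0,0,-0.4],"dr":[0,0,0]},{"delta_pos":[0,0,-0.3],"dr":[0,0,0]},{"delta_pos":[0,0,-0.1],"dr":[0,0,0]},{"delta_pos":[0,0,0],"dr":[0,0,0]},{"delta_pos":[0,0,0],"dr":[0,0,0]}]'
```

```text
t: 27.25
eef_pos: [0.4479, -0.0903, 0.1576]
ee_rot: [3.14, 0.001, -1.57]
force: [-0.2, -0.1, -0.2]
width: 0.0353
gripper_force: 15.0
t: 28.15
eef_pos: [0.4509, -0.0912, 0.0683]
ee_rot: [-3.141, -0.0, -1.57]
force: [0.2, -1.0, -0.9]
width: 0.0351
gripper_force: 15.0
```

```bash
python3 -m handwheel '[{"delta_pos":[0,0,-0.06],"dr":[0,0,0]},{"delta_pos":[0,0,-0.03],"dr":[0,0,0]},{"delta_pos":[0,0,0],"dr":[0,0,0]}]'
python3 -m handwheel '[{"delta_pos":[0,0,0],"dr":[0,0,0]},{"delta_pos":[0,0,0],"dr":[0,0,0]},{"delta_pos":[0,0,0],"dr":[0,0,0]},{"delta_pos":[0,0,0],"dr":[0,0,0]},{"delta_pos":[0,0,0],"dr":[0,0,0]}]' -0.4
python3 -m handwheel '[{"delta_pos":[0,0,0.3],"dr":[0,0,0]},{"delta_pos":[0,0,0.7],"dr":[0,0,0]},{"delta_pos":[0,0,0.7],"dr":[0,0,0]},{"delta_pos":[0,0,0.7],"dr":[0,0,0]},{"delta_pos":[0,0,0.8],"dr":[0,0,0]},{"delta_pos":[0,0,0],"dr":[0,0,0]}]'
python3 -m handwheel '[{"delta_pos":[0.445,0.852,0],"dr":[0,0,0]},{"delta_pos":[0.445,0.852,0],"dr":[0,0,0]},{"delta_pos":[0.445,0.852,0],"dr":[0,0,0]},{"delta_pos":[0.445,0.852,0],"dr":[0,0,0]},{"delta_pos":[0.445,0.852,0],"dr":[0,0,0]},{"delta_pos":[0.445,0.852,0],"dr":[0,0,0]},{"delta_pos":[0.445,0.852,0],"dr":[0,0,0]},{"delta_pos":[0.445,0.852,0],"dr":[0,0,0]},{"delta_pos":[0.445,0.852,0],"dr":[0,0,0]},{"delta_pos":[0.445,0.852,0],"dr":[0,0,0]}]'
python3 -m handwheel '[{"delta_pos":[0.445,0.852,0],"dr":[0,0,0]},{"delta_pos":[0.445,0.852,0],"dr":[0,0,0]},{"delta_pos":[0,0,0],"dr":[0,0,0]}]'
```

```text
t: 28.45
eef_pos: [0.4505, -0.0912, 0.0654]
ee_rot: [-3.141, 0.0, -1.57]
force: [0.1, -0.1, -1.0]
width: 0.0352
gripper_force: 15.0
t: 28.95
eef_pos: [0.4504, -0.0912, 0.0653]
ee_rot: [3.142, -0.0, -1.571]
force: [-0.2, -0.1, -0.2]
width: 0.061
gripper_force: 0.0
t: 29.55
eef_pos: [0.4525, -0.091, 0.165]
ee_rot: [-3.135, 0.0, -1.57]
force: [0.6, -0.1, -0.5]
width: 0.0613
gripper_force: 0.0
t: 30.55
eef_pos: [0.5842, 0.1654, 0.1613]
ee_rot: [3.141, -0.0, -1.57]
force: [1.0, 0.0, 0.2]
width: 0.0614
gripper_force: 0.0
t: 30.85
eef_pos: [0.6119, 0.2181, 0.1607]
ee_rot: [-3.141, -0.0, -1.569]
force: [-0.8, -0.6, -0.2]
width: 0.0612
gripper_force: 0.0
```

```bash
python3 -m handwheel '[{"delta_pos":[0,-0.05,-0.3],"dr":[0,0,0]},{"delta_pos":[0,0,-0.7],"dr":[0,0,0]},{"delta_pos":[0,0,-0.7],"dr":[0,0,0]},{"delta_pos":[0,0,-0.7],"dr":[0,0,0]},{"delta_pos":[0,0,-0.7],"dr":[0,0,0]},{"delta_pos":[0,0,-0.5],"dr":[0,0,0]},{"delta_pos":[0,0,-0.3],"dr":[0,0,0]},{"delta_pos":[0,0,-0.12],"dr":[0,0,0]},{"delta_pos":[0,0,0],"dr":[0,0,0]}]'
python3 -m handwheel '[{"delta_pos":[0,0,0],"dr":[0,0,0]},{"delta_pos":[0,0,0],"dr":[0,0,0]},{"delta_pos":[0,0,0],"dr":[0,0,0]},{"delta_pos":[0,0,0],"dr":[0,0,0]},{"delta_pos":[0,0,0],"dr":[0,0,0]},{"delta_pos":[0,0,0],"dr":[0,0,0]},{"delta_pos":[0,0,0],"dr":[0,0,0]}]' 1 15
python3 -m handwheel '[{"delta_pos":[0,0,0.4],"dr":[0,0,0]},{"delta_pos":[0,0,0.7],"dr":[0,0,0]},{"delta_pos":[0,0,0.7],"dr":[0,0,0]},{"delta_pos":[0,0,0.7],"dr":[0,0,0]},{"delta_pos":[0,0,0.7],"dr":[0,0,0]},{"delta_pos":[0,0,0.7],"dr":[0,0,0]},{"delta_pos":[0,0,0],"dr":[0,0,0]}]'
python3 - <<'E'
from h import *
im=grab_frame("scene");p=get_state()["eef_pos"];print(p,[(np.array(w2px("scene",q))-[70,120])*2.73 for q in (p,p-[0,0,.04])])
cv2.imwrite("pics/wv1.png",cv2.resize(im[120:340,70:363][...,::-1],(800,600),interpolation=cv2.INTER_CUBIC))
E
```

```text
t: 31.75
eef_pos: [0.6107, 0.2139, 0.0406]
ee_rot: [3.141, -0.0, -1.571]
force: [-0.8, 0.0, 0.4]
width: 0.0612
gripper_force: 0.0
t: 32.45
eef_pos: [0.6108, 0.2141, 0.0408]
ee_rot: [-3.141, 0.0, -1.57]
force: [-0.3, -0.1, 1.4]
width: 0.0243
gripper_force: 14.9
t: 33.15
eef_pos: [0.6123, 0.2148, 0.162]
ee_rot: [-3.136, 0.003, -1.57]
force: [0.6, 0.2, -0.4]
width: 0.0241
gripper_force: 14.9
[0.61147854 0.21448949 0.16014677] [array([174.56860522, 279.36688366]), array([185.98606284, 323.2852159 ])]
```

View pics/wv1.png

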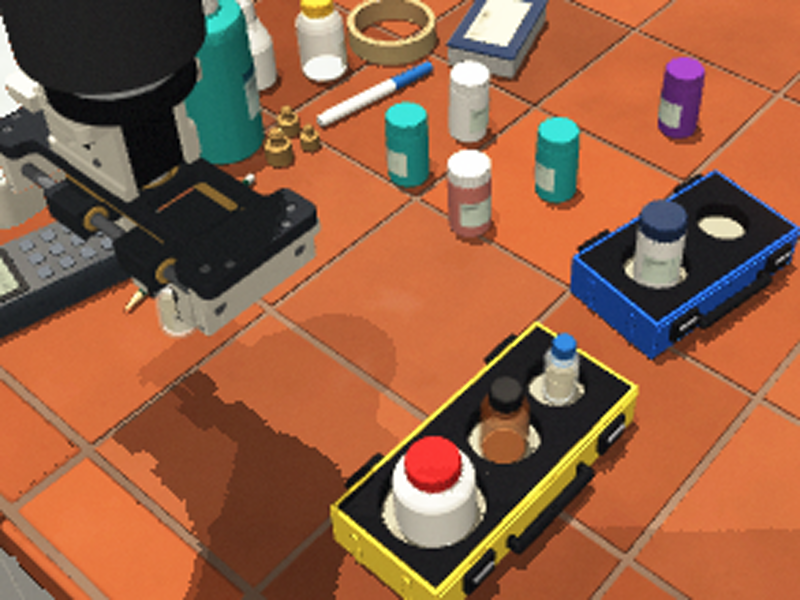

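The navy jar stands in its pocket (660,245). The white vial is held at (178,310). On to the last pocket.

```bash
python3 -m handwheel '[{"delta_pos":[-0.416,-0.906,0],"dr":[0,0,0]},{"delta_pos":[-0.416,-0.906,0],"dr":[0,0,0]},{"delta_pos":[-0.416,-0.906,0],"dr":[0,0,0]},{"delta_pos":[-0.416,-0.906,0],"dr":[0,0,0]},{"delta_pos":[-0.416,-0.906,0],"dr":[0,0,0]},{"delta_pos":[-0.416,-0.906,0],"dr":[0,0,0]},{"delta_pos":[-0.416,-0.906,0],"dr":[0,0,0]},{"delta_pos":[-0.416,-0.906,0],"dr":[0,0,0]},{"delta_pos":[-0.416,-0.906,0],"dr":[0,0,0]},{"delta_pos":[-0.416,-0.906,0],"dr":[0,0,0]}]'
python3 -m handwheel '[{"delta_pos":[-0.416,-0.906,0],"dr":[0,0,0]},{"delta_pos":[-0.416,-0.906,0],"dr":[0,0,0]},{"delta_pos":[-0.416,-0.906,0],"dr":[0,0,0]},{"delta_pos":[-0.416,-0.906,0],"dr":[0,0,0]},{"delta_pos":[0,0,0],"dr":[0,0,0]},{"delta_pos":[0,0,-0.4],"dr":[0,0,0]},{"delta_pos":[0,0,-0.7],"dr":[0,0,0]},{"delta_pos":[0,0,0],"dr":[0,0,0]},{"delta_pos":[0,0,0],"dr":[0,0,0]}]'
```

```text
t: 34.2
eef_pos: [0.4847, -0.0588, 0.1573]
ee_rot: [3.141, -0.0, -1.57]
force: [-0.8, -0.4, -0.1]
width: 0.0242
gripper_force: 14.9
t: 35.1
eef_pos: [0.4357, -0.1663, 0.1246]
ee_rot: [3.14, -0.0, -1.57]
force: [0.4, -0.3, 0.2]
width: 0.0238
gripper_force: 14.9
```

Now down to 0.065, release, lift, and clear the view.

```bash
python3 -m handwheel '[{"delta_pos":[0.02,0,-0.5],"dr":[0,0,0]},{"delta_pos":[0,0,-0.5],"dr":[0,0,0]},{"delta_pos":[0,0,-0.4],"dr":[0,0,0]},{"delta_pos":[0,0,-0.3],"dr":[0,0,0]},{"delta_pos":[0,0,-0.15],"dr":[0,0,0]},{"delta_pos":[0,0,-0.1],"dr":[0,0,0]},{"delta_pos":[0,0,-0.03],"dr":[0,0,0]},{"delta_pos":[0,0,0],"dr":[0,0,0]},{"delta_pos":[0,0,0],"dr":[0,0,0]}]'
```

```text
t: 36.0
eef_pos: [0.4368, -0.1665, 0.0657]
ee_rot: [-3.141, -0.0, -1.57]
force: [1.1, -0.0, -0.0]
width: 0.0241
gripper_force: 14.9
```

```bash
python3 -m handwheel '[{"delta_pos":[0,0,-0.04],"dr":[0,0,0]},{"delta_pos":[0,0,0],"dr":[0,0,0]}]'
python3 -m handwheel '[{"delta_pos":[0,0,0],"dr":[0,0,0]},{"delta_pos":[0,0,0],"dr":[0,0,0]},{"delta_pos":[0,0,0],"dr":[0,0,0]},{"delta_pos":[0,0,0],"dr":[0,0,0]},{"delta_pos":[0,0,0],"dr":[0,0,0]}]' -0.3
python3 -m handwheel '[{"delta_pos":[0,0,0.3],"dr":[0,0,0]},{"delta_pos":[0,0,0.7],"dr":[0,0,0]},{"delta_pos":[0,0,0.7],"dr":[0,0,0]},{"delta_pos":[0,0,0.7],"dr":[0,0,0]},{"delta_pos":[0,0,0.8],"dr":[0,0,0]},{"delta_pos":[0,0,0.8],"dr":[0,0,0]},{"delta_pos":[0.3,0.9,0],"dr":[0,0,0]},{"delta_pos":[0.3,0.9,0],"dr":[0,0,0]},{"delta_pos":[0.3,0.9,0],"dr":[0,0,0]},{"delta_pos":[0.3,0.9,0],"dr":[0,0,0]}]'
python3 -m handwheel '[{"delta_pos":[0.3,0.9,0],"dr":[0,0,0]},{"delta_pos":[0.3,0.9,0],"dr":[0,0,0]},{"delta_pos":[0.3,0.9,0],"dr":[0,0,0]},{"delta_pos":[0.3,0.9,0],"dr":[0,0,0]},{"delta_pos":[0.3,0.9,0],"dr":[0,0,0]},{"delta_pos":[0.3,0.9,0],"dr":[0,0,0]},{"delta_pos":[0.3,0.9,0],"dr":[0,0,0]},{"delta_pos":[0.3,0.9,0],"dr":[0,0,0]},{"delta_pos":[0.3,0.9,0],"dr":[0,0,0]},{"delta_pos":[0,0,0],"dr":[0,0,0]}]'
python3 - <<'E'
from h import *
im=grab_frame("scene")
cv2.imwrite("pics/end.png",cv2.resize(im[120:340,120:413][...,::-1],(800,600),interpolation=cv2.INTER_CUBIC))
E
```

```text
t: 36.2
eef_pos: [0.4371, -0.1666, 0.0646]
ee_rot: [-3.141, -0.0, -1.57]
force: [-0.3, 0.7, 4.6]
width: 0.0243
gripper_force: 14.9
t: 36.7
eef_pos: [0.4365, -0.1665, 0.064]
ee_rot: [3.141, 0.0, -1.571]
force: [-0.1, -0.8, 0.8]
width: 0.0552
gripper_force: 0.0
t: 37.7
eef_pos: [0.4728, -0.0575, 0.185]
ee_rot: [-3.141, 0.0, -1.571]
force: [0.6, 0.3, 0.3]
width: 0.0568
gripper_force: 0.0
t: 38.7
eef_pos: [0.5546, 0.1872, 0.1844]
ee_rot: [-3.141, 0.0, -1.568]
force: [-0.5, -0.1, 0.4]
width: 0.0571
gripper_force: 0.0
```

View pics/end.png

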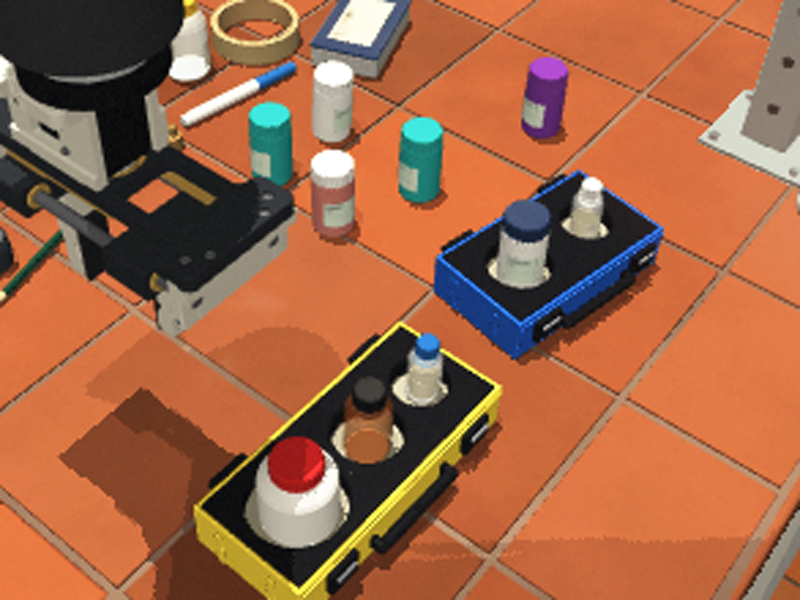

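All five stand upright in their pockets: red (297,490), amber (368,420), blue vial (426,370), navy (523,245) and white vial (587,210). The white jar (333,100) and pink jar (333,195) have not moved.

```bash
python3 -c "from station import job_done; print(job_done())"
```

```text
the job is handed in; nothing more can be done
None
```

Both kits are made up and handed in at about 39 s: all five items stand upright in their pockets, and the white and pink jars and the look-alikes were left where they stood.

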